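Dock a strain-gauge switch box over the tray lip and select its channel

TASK

The switch box is too heavy to carry about: tip up its leading end a little by the handle on that end and rest it on the low front lip of the red tray beside the data logger with its tail still on the bench; then let go and push the box from behind, over the lip, until it lies flat inside the tray. Once it is in, turn the channel selector on its top clockwise, counting the clicks, to the green mark (the fourth position) and let go. Leave the dial-gauge stand, the screwdriver and the marker pen where they are.

Things in the scene. Friction and masses are not known exactly. Their poses are not given: they have to be found in the camera images.
- dock: Fixed red sheet-steel tray on the bench, screwed to a data logger. Origin: on the bench under the middle of the tray's front lip. +x is the way in (towards the logger), y runs along the lip, z up. Lip: 16 mm high, 8 mm thick, with slick round white edging, centred on x = 0. Side walls: 26 mm high, from the lip on, inside faces at y = -77 and 77 mm.
- tray_floor (a point): Middle of the tray's floor, 3 mm above the bench, axes as the tray. The floor runs from 107 mm before this point (the lip) to 107 mm beyond it (back stop, 40 mm high).
- logger_top (a point): Middle of the top of the fixed grey data logger (260 mm along the tray's x, 270 mm along y, 135 mm high). It begins 8 mm behind the tray's back stop, so there is no room for a gripper at the leading handle once the box is all the way in.
- unit_mid (a point): Centre, half-way up, of the loose switch box: light grey case, dark top panel, 190 mm along x, 130 mm along y, 70 mm high, flat underside, about 1.1 kg, centre of mass near its middle; 5 to 9 N slide it on the bench. +x: the leading end, which faces the tray and goes in first; z up. Terminals 9 mm high on the panel at y = -55 and 55 mm.
- lead_handle (a point): Middle of the bar of the leading steel handle: round, 10 mm diameter, 90 mm long along the box's y, 102 mm above the box's underside (32 mm above the panel), 78 mm ahead of its centre. Axes as the box.
- tail_handle (a point): Middle of the bar of the like handle at the tail end, 78 mm behind the box's centre; its top is 107 mm above the underside.
- lead_edge (a point): Middle of the lower leading edge of the box, 95 mm ahead of its centre. Axes as the box.
- tail_edge (a point): Middle of the lower tail edge of the box, 95 mm behind its centre. Axes as the box.
- selector_grip (a point): Grip point of the channel selector, on its upright axis at the middle of the box, 21 mm above the panel: black bar grip 50 x 14 mm, 25 mm high (top 30 mm above the panel), on a round skirt of 52 mm diameter, 5 mm high. Its x axis runs along the bar to the end with the white pointer line and turns with it.
- selector (a joint): Angle of the selector, growing clockwise seen from above. Detented: six positions 0.419 rad (24 degrees) apart, 0 to 2.094, a stop at each end; let go, it snaps into the nearest. About 0.07 N m turns it past a click. Dots 36 mm from its axis mark the positions: white, green for the fourth (1.257). It starts in the first or second.
- gauge_stand: Bystander: dial gauge on a magnetic stand, blue block 60 x 50 x 55 mm with a post, 206 mm tall, the round dial 75 mm off the post along +y. Origin: centre of its underside.
- screwdriver: Bystander: screwdriver lying on the bench. Origin: under its middle.
- marker: Bystander: black marker pen 130 mm long lying on the bench along its x. Origin: under its middle.

How it is judged:
By the outcome, as a careful person would: the job done as asked, in the order asked, and still so for the second after the job is handed in, with the robot touching nothing.
It also fails if it takes over 67 s, if anything falls off the work surface, if the arm or the gripper's body presses on something with over 40 N, if the wrist force passes 120 N, or if a joint passes its speed limit or range.

ROBOT

A 7-joint arm with a two-finger parallel gripper is mounted at the origin on the work surface. World frame = base frame: x ahead of the robot, y to its left, z up, the work surface at z = 0. Lengths are in m, angles in rad, forces in N, time in s.
With the tool pointing down it reaches from about 0.425 to 0.925 m from the base axis. Payload 6.8 kg.
Tool frame: the origin (TCP) lies between the finger pads; the fingertips stand r.tcp_to_tips ahead of it and the grasp point (between the pads) lies 3 mm ahead of it (r.tcp_to_tips is the distance from the TCP to the fingertips, in m); z points along the fingers, y is the line along which they close (so a half turn about z gives the same grasp; the last joint's range is limited). The gripper opens to 85 mm and grips with 20 to 120 N. Pads are 22 mm wide; open, the fingers measure 114 mm over their backs; the gripper's body (76 mm by 85 mm) begins 54 mm behind the grasp point. The pads swing forward as they close: fully open they stand 13 mm farther back than shut.
Start: joints at [-1.311, 0.477, 0.022, 1.555, -0.011, 1.109, -0.083], TCP at [0.243, 0.63, 0.253] pointing down, gripper open.
Joint ranges: [-2.96, 2.96], [-0.34, 2.1], [-1.41, 1.46], [0.24, 2.44], [-1.37, 4.51], [0.17, 1.92], [-2.96, 2.96]. Speed limits (rad/s): [2.39, 2.39, 3.14, 3.14, 3.14, 3.14, 3.14].

INTERFACE

Orientations are given as a rotation vector (axis times angle).
In Python, from bench import r gives the robot as it stands. The module is installed in compiled form; this text tells all that it offers.
- The arm moves only by the tool step_arm, never from a script. Its argument "moves" is a list of rows, each an object of numbers: "rx", "ry", "rz": the turn, a rotation vector about the tool's x, y, z in degrees; "dx", "dy", "dz": the shift along the tool's x, y, z in mm; "gripper": the opening, from -1 (shut) to 1 (fully open). In form: [{"rx": .., "ry": .., "rz": .., "dx": .., "dy": .., "dz": .., "gripper": ..}, ...]. A call has 1 to 20 rows; each row shifts and turns the commanded pose from where the row before left it, along the tool's axes as they then stand; what a row does not reach is not made up. A row lasts 1/8 s, in which the tool goes at most 62.5 mm and 10.7 degrees, less where a joint would pass 70% of its speed; a pose out of reach is approached as far as the arm can. A call is refused whole if a number of a shift passes 62.5 or a number of a turn 10.7, either way. A call with a gripper value outside its range is refused whole. The fingers move at their own pace and stop on an object; "grip_force" is the grip in N (left out, the last holds). Time passes only in rows, so rows that do not move let the fingers close. It gives the time, the measured TCP pose, the force, the opening and the grip force at its end, in the units of the state.
- r.get_obs(): the state, without advancing time (a new reading comes with each control period).
- r.grab_frame(name): name is "scene" or "top"; returns the picture (400x640x3 uint8, blue, green, red); there is no depth.
- r.camera_info(name): a dict with "mtx" (3x3 intrinsics, pixels), "rvec" (rotation vector, rad) and "tvec" (3), from world to camera coordinates, as OpenCV has them. Camera axes: x right, y down, z forward; pixel columns grow to the right and rows downward; lengths in m; the calibration is good to about 2 mm. A picture is of the moment at which its call begins. camera_info takes no time and is no camera call.
- r.hand_in(): hands the job in; it is judged then, once.
The state is a dict: "clock": time; "joints": joint angles; "qvel": joint speeds; "tau": joint torques, N m; "tcp_pos": TCP position; "orientation": TCP orientation; "contact_force": force on the tool from outside, world axes, zero at the start; "moment": the same for the moment, N m; "grip_width": finger opening in m; "gripper_force": force on a finger pad.
Only numpy, scipy, OpenCV 4.12 (cv2) and the standard library are available. Lean on these libraries where they do the work, as an engineer would, in place of code of your own. Each camera call takes 0.05 s, during which the arm holds its last target. There are 200 camera calls.

## Working session

There is one attempt and no reset: what is moved stays moved. The work goes in short steps, Python scripts to look and compute and a tool call to move; the robot and the scene stay as the last step left them, time stands still between calls to the robot, and variables do not carry over. Pictures are saved under pics/ and viewed, at most 10 in all, crops included, and the job is handed in when it is done.

Besides the shell and the picture viewer there is one more tool, called after ">>>" as name(argument=value, ...) on one line, values as JSON. step_arm: Moves the arm, as the interface text tells. Its arguments: {"type":"object","properties":{"moves":{"type":"array","items":{"type":"object","properties":{"rx":{"type":"number"},"ry":{"type":"number"},"rz":{"type":"number"},"dx":{"type":"number"},"dy":{"type":"number"},"dz":{"type":"number"},"gripper":{"type":"number"}}}},"grip_force":{"type":"number"}},"required":["moves"]}

```bash
mkdir -p pics; python3 - <<'E'
from bench import r
import cv2
for n in("scene","top"):
    f=r.grab_frame(n);cv2.imwrite(f"pics/{n}0.png",f)
    c=r.camera_info(n);R=cv2.Rodrigues(c["rvec"])[0];print(n,c["mtx"].round(1).tolist(),(-R.T@c["tvec"].reshape(3)).round(3),R.round(2).tolist())
o=r.get_obs();print(o,r.tcp_to_tips)
E
```

```text
scene [[366.0, 0.0, 321.8], [0.0, 366.0, 201.8], [0.0, 0.0, 1.0]] [ 1.048 -0.708  1.15 ] [[0.82, 0.57, 0.01], [0.47, -0.66, -0.59], [-0.33, 0.49, -0.81]]
top [[386.4, 0.0, 326.6], [0.0, 386.4, 204.6], [0.0, 0.0, 1.0]] [ 0.524 -0.058  1.302] [[-0.0, -1.0, -0.01], [-1.0, 0.0, -0.07], [0.07, 0.01, -1.0]]
{'clock': 0.1, 'joints': array([-1.31108504,  0.47773167,  0.02234205,  1.55633416, -0.01152415,
        1.10929002, -0.08310993]), 'qvel': array([-0.00042202, -0.00183079,  0.00072823, -0.00165261,  0.00119019,
       -0.0040633 ,  0.00082867]), 'tau': array([ 4.96265639e-03, -5.97762644e+01,  1.61403481e+00, -2.81958050e+01,
        1.27886530e-02,  4.99566886e-03, -1.79397011e-05]), 'tcp_pos': array([0.24253757, 0.62939851, 0.25242111]), 'orientation': array([-5.74467996e-01, -3.08841533e+00,  2.54888366e-03]), 'contact_force': array([-0.33773366,  0.16453498, -0.01717728]), 'moment': array([ 0.05339161, -0.00564494,  0.04264456]), 'gripper_force': 0.0, 'grip_width': 0.08550418214772075} 0.022
```

View pics/scene0.png

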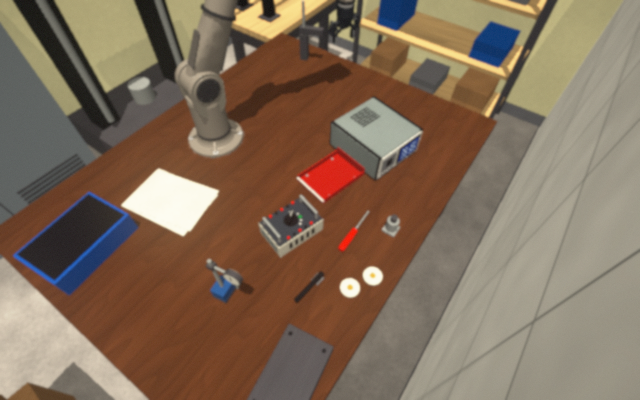

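View pics/top0.png

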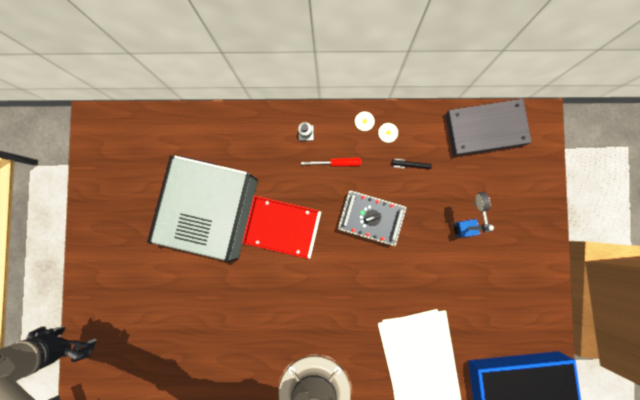

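The scene view shows the box near (291,225) with the tray at (330,175). In the top view the box is at (372,217), the red tray at (283,227) and the gauge stand at (470,220), behind the box's tail. I'll take closer crops and a first measurement.

```bash
cat > h.py <<'E'
from bench import r
import cv2, numpy as np
def cam(n):
    c=r.camera_info(n);return c["mtx"],cv2.Rodrigues(c["rvec"])[0],np.array(c["tvec"]).reshape(3)
def ray(n,uv,z):
    K,R,t=cam(n);d=R.T@np.linalg.solve(K,[uv[0],uv[1],1.]);o=-R.T@t
    return o+d*(z-o[2])/d[2]
def proj(n,P):
    K,R,t=cam(n);p=K@(R@np.array(P)+t);return p[:2]/p[2]
def mask(f,lo,hi): return cv2.inRange(cv2.cvtColor(f,cv2.COLOR_BGR2HSV),lo,hi)
E
python3 - <<'E'
from h import *
f=cv2.imread("pics/top0.png")
c=cv2.resize(f[180:270,230:420],None,fx=4.2,fy=4.2,interpolation=cv2.INTER_CUBIC);cv2.imwrite("pics/c0.png",c)
m=mask(f,(0,150,90),(8,255,255));
cs,_=cv2.findContours(m,cv2.RETR_EXTERNAL,cv2.CHAIN_APPROX_NONE)
for k in cs:
    if cv2.contourArea(k)>60:
        b=cv2.boxPoints(cv2.minAreaRect(k));print(cv2.contourArea(k),b.round(1).tolist(),[ray("top",p,.02)[:2].round(3).tolist() for p in b])
E
```

```text
3301.0 [[241.10000610351562, 243.6999969482422], [252.89999389648438, 193.6999969482422], [319.20001220703125, 209.3000030517578], [307.3999938964844, 259.29998779296875]] [[0.484, 0.244], [0.65, 0.207], [0.597, -0.014], [0.432, 0.024]]
263.0 [[330.0, 157.0], [361.0, 157.0], [361.0, 166.0], [330.0, 166.0]] [[0.773, -0.051], [0.773, -0.155], [0.742, -0.154], [0.743, -0.051]]
```

View pics/c0.png

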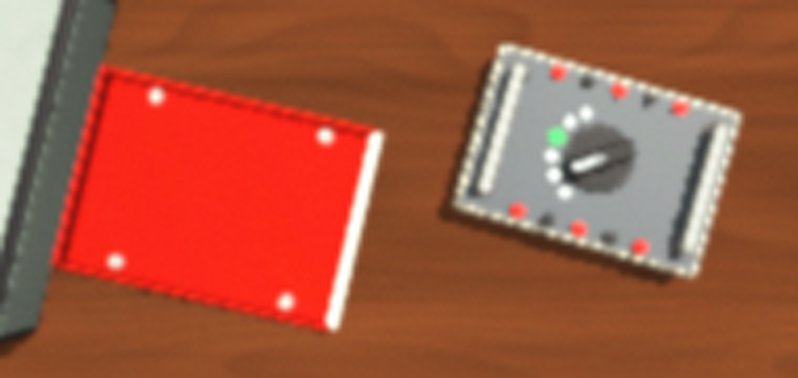

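Crop: lip strip (376,132)–(333,328). Box corners (502,45), (740,113), (695,275), (455,205). Lead bar (518,68)–(486,192), tail bar (718,128)–(690,250). The green dot is at (557,136), and the pointer (570,172) is at about the second dot. Next I convert these to world positions.

```bash
python3 - <<'E'
from h import *
fp=lambda p:((p[0]+.5)/4.2-.5+230,(p[1]+.5)/4.2-.5+180)
W=lambda p,z:ray("top",fp(p),z)[:2]
lip=[W((378,132),.016),W((334,328),.016)];d=lip[0]-lip[1]
print("lip mid",np.mean(lip,0).round(4),"len",np.linalg.norm(d).round(3),"yaw of +x",np.degrees(np.arctan2(d[1],d[0])+np.pi/2).round(2) if 1 else 0)
bc=[W(p,.07) for p in((502,45),(740,113),(695,275),(455,205))]
c=np.mean(bc,0);e=(bc[0]+bc[3])/2-(bc[1]+bc[2])/2;s=bc[0]-bc[3]
print("box c",c.round(4),"len",np.linalg.norm(e).round(3),np.linalg.norm(s).round(3),"yaw",np.degrees(np.arctan2(e[1],e[0])).round(2),np.degrees(np.arctan2(s[1],s[0])+np.pi/2).round(2))
l=[W(p,.105) for p in((518,68),(486,192))];t=[W(p,.105) for p in((718,128),(690,250))]
L=np.mean(l,0);T=np.mean(t,0);print("lead",L.round(4),"tail",T.round(4),"yaw",np.degrees(np.arctan2(*(L-T)[::-1])).round(2),"len",np.linalg.norm(l[0]-l[1]).round(3),"mid",((L+T)/2).round(4),"sel",W((600,158),.085).round(4))
g=W((557,136),.072);p=[W((605,155),.1),W((570,172),.1)]
print("green ang",np.degrees(np.arctan2(*(g-c)[::-1])),"pointer",np.degrees(np.arctan2(*(p[1]-p[0])[::-1])))
# tray from red rect: floor screws
q=[W(a,.003) for a in((157,96),(326,136),(287,301),(116,261))]
a=(q[0]+q[3]-q[1]-q[2]);print("tray mid",np.mean(q,0).round(4),"yaw",np.degrees(np.arctan2(a[1],a[0])).round(2))
from scipy.spatial.transform import Rotation as R
o=r.get_obs();print(R.from_rotvec(o["orientation"]).as_matrix().round(3).tolist())
f=cv2.imread("pics/top0.png");m=mask(f,(95,120,60),(125,255,255))
for k in cv2.findContours(m,cv2.RETR_EXTERNAL,cv2.CHAIN_APPROX_NONE)[0]:
    if cv2.contourArea(k)>50: print(cv2.contourArea(k),[ray("top",b,.055)[:2].round(3).tolist() for b in cv2.boxPoints(cv2.minAreaRect(k))])
print("dial",ray("top",(484,203),.18),ray("top",(489,228),.2))
E
```

```text
lip mid [0.5147 0.0014] len 0.158 yaw of +x 77.38
box c [ 0.5682 -0.1843] len 0.188 0.127 yaw 73.76 73.45
lead [ 0.5886 -0.1103] tail [ 0.545  -0.2584] yaw 73.57 len 0.095 mid [ 0.5668 -0.1844] sel [ 0.5685 -0.1844]
green ang 60.44684438121757 pointer 115.78126794398219
tray mid [0.5398 0.1099] yaw 76.77
[[-0.933, 0.36, -0.0], [0.36, 0.933, -0.002], [-0.0, -0.002, -1.0]]
1684.0 [[0.004, -0.482], [0.147, -0.486], [0.148, -0.83], [0.006, -0.824]]
229.0 [[0.554, -0.454], [0.565, -0.52], [0.515, -0.527], [0.504, -0.461]]
dial [ 0.60573695 -0.49715919  0.18      ] [ 0.53331917 -0.50132549  0.2       ]
```

>>> step_arm(moves=[{"rz": -4.7, "gripper": 1}, {"dx": -30, "dy": -34}, {"dx": -30, "dy": -34}, {"dx": -30, "dy": -34}, {"dx": -30, "dy": -34}, {"dx": -30, "dy": -34}, {"dx": -30, "dy": -34}, {"dx": -30, "dy": -34}, {"dx": -30, "dy": -34}, {"dx": -30, "dy": -34}, {"dx": -30, "dy": -34}, {"dx": -30, "dy": -34}, {"dx": -30, "dy": -34}, {"dx": -30, "dy": -34}, {"dx": -30, "dy": -34}, {"dx": -30, "dy": -34}, {"dx": -30, "dy": -34}, {"dx": -30, "dy": -34}, {"dx": -30, "dy": -34}, {}])

```text
invalid input at $.moves[0]: expected keys rx, ry, rz, dx, dy, dz, gripper
```

All keys are needed in each row.

>>> step_arm(moves=[{"rx": 0, "ry": 0, "rz": -4.7, "dx": 0, "dy": 0, "dz": 0, "gripper": 1}, {"rx": 0, "ry": 0, "rz": 0, "dx": -36, "dy": -41, "dz": 0, "gripper": 1}, {"rx": 0, "ry": 0, "rz": 0, "dx": -36, "dy": -41, "dz": 0, "gripper": 1}, {"rx": 0, "ry": 0, "rz": 0, "dx": -36, "dy": -41, "dz": 0, "gripper": 1}, {"rx": 0, "ry": 0, "rz": 0, "dx": -36, "dy": -41, "dz": 0, "gripper": 1}, {"rx": 0, "ry": 0, "rz": 0, "dx": -36, "dy": -41, "dz": 0, "gripper": 1}, {"rx": 0, "ry": 0, "rz": 0, "dx": -36, "dy": -41, "dz": 0, "gripper": 1}, {"rx": 0, "ry": 0, "rz": 0, "dx": -36, "dy": -41, "dz": 0, "gripper": 1}, {"rx": 0, "ry": 0, "rz": 0, "dx": -36, "dy": -41, "dz": 0, "gripper": 1}, {"rx": 0, "ry": 0, "rz": 0, "dx": -36, "dy": -41, "dz": 0, "gripper": 1}, {"rx": 0, "ry": 0, "rz": 0, "dx": -36, "dy": -41, "dz": 0, "gripper": 1}, {"rx": 0, "ry": 0, "rz": 0, "dx": -36, "dy": -41, "dz": 0, "gripper": 1}, {"rx": 0, "ry": 0, "rz": 0, "dx": -36, "dy": -41, "dz": 0, "gripper": 1}, {"rx": 0, "ry": 0, "rz": 0, "dx": -36, "dy": -41, "dz": 0, "gripper": 1}, {"rx": 0, "ry": 0, "rz": 0, "dx": -36, "dy": -41, "dz": -10, "gripper": 1}, {"rx": 0, "ry": 0, "rz": 0, "dx": -36, "dy": -38, "dz": 20, "gripper": 1}, {"rx": 0, "ry": 0, "rz": 0, "dx": 0, "dy": 0, "dz": 30, "gripper": 1}, {"rx": 0, "ry": 0, "rz": 0, "dx": 0, "dy": 0, "dz": 25, "gripper": 1}, {"rx": 0, "ry": 0, "rz": 0, "dx": 0, "dy": 0, "dz": 0, "gripper": 1}])

```text
clock: 2.48
tcp_pos: [0.5867, -0.1093, 0.1862]
orientation: [-0.447, -3.105, 0.001]
contact_force: [0.3, 0.2, 0.1]
grip_width: 0.0854
gripper_force: 0.0
```

>>> step_arm(grip_force=90, moves=[{"rx": 0, "ry": 0, "rz": 0, "dx": -2, "dy": 0, "dz": 30, "gripper": 1}, {"rx": 0, "ry": 0, "rz": 0, "dx": 0, "dy": 0, "dz": 30, "gripper": 1}, {"rx": 0, "ry": 0, "rz": 0, "dx": 0, "dy": 0, "dz": 21, "gripper": 1}, {"rx": 0, "ry": 0, "rz": 0, "dx": 0, "dy": 0, "dz": 0, "gripper": 1}, {"rx": 0, "ry": 0, "rz": 0, "dx": 0, "dy": 0, "dz": 0, "gripper": -1}, {"rx": 0, "ry": 0, "rz": 0, "dx": 0, "dy": 0, "dz": 0, "gripper": -1}, {"rx": 0, "ry": 0, "rz": 0, "dx": 0, "dy": 0, "dz": 0, "gripper": -1}, {"rx": 0, "ry": 0, "rz": 0, "dx": 0, "dy": 0, "dz": 0, "gripper": -1}, {"rx": 0, "ry": 0, "rz": 0, "dx": 0, "dy": 0, "dz": 0, "gripper": -1}, {"rx": 0, "ry": 0, "rz": 0, "dx": 0, "dy": 0, "dz": 0, "gripper": -1}, {"rx": 0, "ry": 0, "rz": 0, "dx": 0, "dy": 0, "dz": 0, "gripper": -1}, {"rx": 0, "ry": 0, "rz": 0, "dx": 0, "dy": 0, "dz": 0, "gripper": -1}])

```text
clock: 3.98
tcp_pos: [0.5903, -0.1108, 0.1079]
orientation: [0.448, 3.109, -0.001]
contact_force: [-0.9, -0.9, 6.6]
grip_width: 0.0068
gripper_force: 88.0
```

>>> step_arm(moves=[{"rx": 0, "ry": 0, "rz": 0, "dx": 0, "dy": 0, "dz": -4, "gripper": -1}, {"rx": 0, "ry": 0, "rz": 0, "dx": 0, "dy": 0, "dz": -4, "gripper": -1}, {"rx": 0, "ry": 0, "rz": 0, "dx": 0, "dy": 0, "dz": -4, "gripper": -1}, {"rx": 0, "ry": 0, "rz": 0, "dx": 0, "dy": 0, "dz": 0, "gripper": -1}])

```text
clock: 4.47
tcp_pos: [0.59, -0.1097, 0.1193]
orientation: [-0.447, -3.109, -0.001]
contact_force: [-0.3, -0.1, -6.7]
grip_width: 0.0072
gripper_force: 87.8
```

```bash
python3 - <<'E'
from h import *
a=r.grab_frame("scene")[180:270,230:370];b=r.grab_frame("top")[170:270,270:420]
a=cv2.resize(a,(620,400),interpolation=cv2.INTER_CUBIC);
cv2.imwrite("pics/g1.png",a)
E
```

```text
(no output)
```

View pics/g1.png

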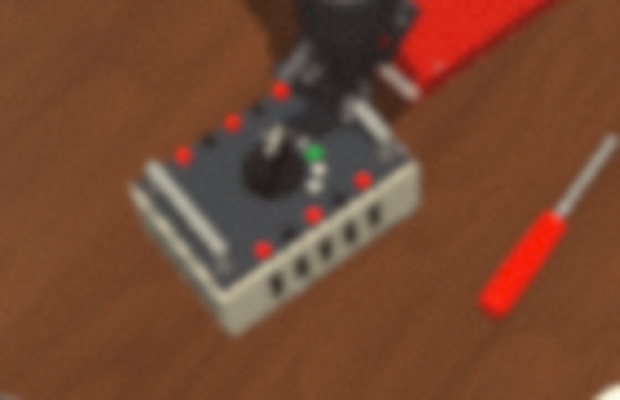

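The box is held by the lead bar (about half its weight on the tool). Next I tip it further, shift it sideways onto the tray axis and turn it 3.4°.

>>> step_arm(moves=[{"rx": -2.3, "ry": 0, "rz": 0, "dx": 0, "dy": -2, "dz": -4, "gripper": -1}, {"rx": -2.3, "ry": 0, "rz": 0, "dx": 0, "dy": -2, "dz": -4, "gripper": -1}, {"rx": -2.4, "ry": 0, "rz": 0, "dx": 0, "dy": -2, "dz": -4, "gripper": -1}, {"rx": 0, "ry": 0, "rz": -0.3, "dx": 8, "dy": 0, "dz": 0, "gripper": -1}, {"rx": 0, "ry": 0, "rz": -0.3, "dx": 8, "dy": 0, "dz": 0, "gripper": -1}, {"rx": 0, "ry": 0, "rz": -0.3, "dx": 8, "dy": 0, "dz": 0, "gripper": -1}, {"rx": 0, "ry": 0, "rz": -0.3, "dx": 8, "dy": 0, "dz": 0, "gripper": -1}, {"rx": 0, "ry": 0, "rz": -0.3, "dx": 8, "dy": 0, "dz": 0, "gripper": -1}, {"rx": 0, "ry": 0, "rz": -0.3, "dx": 8, "dy": 0, "dz": 0, "gripper": -1}, {"rx": 0, "ry": 0, "rz": -0.3, "dx": 8, "dy": 0, "dz": 0, "gripper": -1}, {"rx": 0, "ry": 0, "rz": -0.3, "dx": 8, "dy": 0, "dz": 0, "gripper": -1}, {"rx": 0, "ry": 0, "rz": -0.3, "dx": 8, "dy": 0, "dz": 0, "gripper": -1}, {"rx": 0, "ry": 0, "rz": -0.3, "dx": 8, "dy": 0, "dz": 0, "gripper": -1}, {"rx": 0, "ry": 0, "rz": -0.4, "dx": 8, "dy": 0, "dz": 0, "gripper": -1}, {"rx": 0, "ry": 0, "rz": 0, "dx": 8, "dy": 0, "dz": 0, "gripper": -1}, {"rx": 0, "ry": 0, "rz": 0, "dx": 0, "dy": 0, "dz": 0, "gripper": -1}])

```text
clock: 6.58
tcp_pos: [0.4941, -0.0917, 0.1304]
orientation: [0.353, 3.097, 0.188]
contact_force: [0.5, -0.9, -7.5]
grip_width: 0.0069
gripper_force: 88.5
```

```bash
python3 - <<'E'
from h import *
b=r.grab_frame("top")[180:280,240:420];cv2.imwrite("pics/g2.png",cv2.resize(b,None,fx=4.2,fy=4.2,interpolation=cv2.INTER_CUBIC))
o=r.get_obs();p=o["tcp_pos"]-[.5147,.0014,0];a=np.radians(77);print("tray x,y of tcp",p[0]*np.cos(a)+p[1]*np.sin(a),-p[0]*np.sin(a)+p[1]*np.cos(a),o["tcp_pos"],o["contact_force"])
E
```

```text
tray x,y of tcp -0.09537335329389174 -0.0013374327907769226 [ 0.49454882 -0.0918298   0.1304253 ] [ 1.1674247  -1.2267378  -7.27535073]
```

View pics/g2.png

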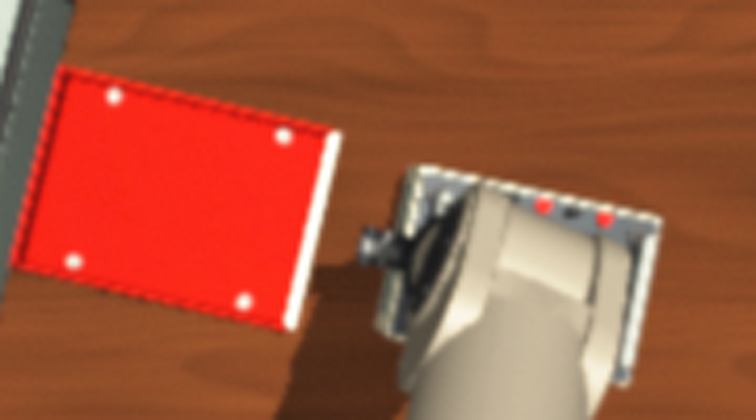

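The crop shows the box now in line with the tray: its side edge (422,167)–(660,218) is parallel within about 1° to the tray's edge (60,68)–(338,133). I'll drag it forward over the lip.

>>> step_arm(moves=[{"rx": 0, "ry": 0, "rz": 0, "dx": 1, "dy": 7.2, "dz": 0.9, "gripper": -1}, {"rx": 0, "ry": 0, "rz": 0, "dx": 0, "dy": 7.2, "dz": 0.9, "gripper": -1}, {"rx": 0, "ry": 0, "rz": 0, "dx": 0, "dy": 7.2, "dz": 0.9, "gripper": -1}, {"rx": 0, "ry": 0, "rz": 0, "dx": 0, "dy": 7.2, "dz": 0.9, "gripper": -1}, {"rx": 0, "ry": 0, "rz": 0, "dx": 0, "dy": 7.2, "dz": 0.9, "gripper": -1}, {"rx": 0, "ry": 0, "rz": 0, "dx": 0, "dy": 7.2, "dz": 0.9, "gripper": -1}, {"rx": 0, "ry": 0, "rz": 0, "dx": 0, "dy": 7.2, "dz": 0.9, "gripper": -1}, {"rx": 0, "ry": 0, "rz": 0, "dx": 0, "dy": 7.2, "dz": 0.9, "gripper": -1}, {"rx": 0, "ry": 0, "rz": 0, "dx": 0, "dy": 7.2, "dz": 0.9, "gripper": -1}, {"rx": 0, "ry": 0, "rz": 0, "dx": 0, "dy": 7.2, "dz": 0.9, "gripper": -1}, {"rx": 0, "ry": 0, "rz": 0, "dx": 0, "dy": 7.2, "dz": 0.9, "gripper": -1}, {"rx": 0, "ry": 0, "rz": 0, "dx": 0, "dy": 7.2, "dz": 0.9, "gripper": -1}, {"rx": 0, "ry": 0, "rz": 0, "dx": 0, "dy": 0, "dz": 0, "gripper": -1}])

```text
clock: 8.25
tcp_pos: [0.5145, -0.0054, 0.1307]
orientation: [0.35, 3.095, 0.19]
contact_force: [1.1, 2.9, -4.7]
grip_width: 0.0065
gripper_force: 88.5
```

```bash
python3 - <<'E'
from h import *
b=r.grab_frame("top")[180:280,240:420];a=r.grab_frame("scene")[160:260,240:370]
cv2.imwrite("pics/g3.png",np.vstack([cv2.resize(x,(480,290),interpolation=cv2.INTER_CUBIC) for x in(b,a)]))
o=r.get_obs();p=o["tcp_pos"]-[.5147,.0014,0];a=np.radians(77);print("tray x,y of tcp",p[0]*np.cos(a)+p[1]*np.sin(a),-p[0]*np.sin(a)+p[1]*np.cos(a),o["tcp_pos"],o["contact_force"])
E
```

```text
tray x,y of tcp -0.006990599368187338 -0.001614873778856398 [ 0.51470094 -0.0057747   0.1308912 ] [-0.01721225  2.43341194 -4.59376092]
```

View pics/g3.png

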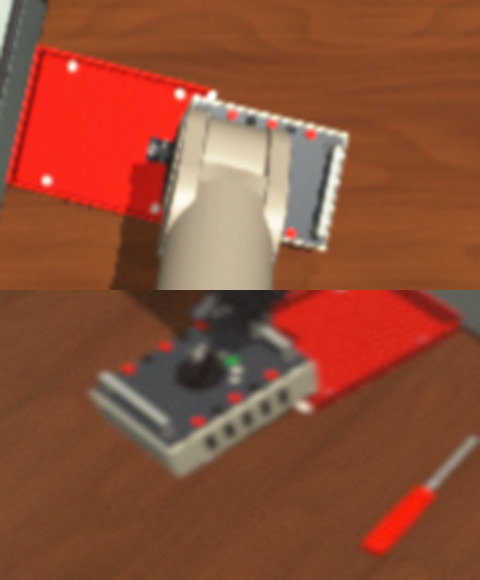

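The lead end is past the lip (scene panel: lip corner at (305,408) lies under the box). Lower it onto the lip.

>>> step_arm(moves=[{"rx": 0.8, "ry": 0, "rz": 0, "dx": 1, "dy": 1, "dz": 2.5, "gripper": -1}, {"rx": 0.8, "ry": 0, "rz": 0, "dx": 0, "dy": 1, "dz": 2.5, "gripper": -1}, {"rx": 0.8, "ry": 0, "rz": 0, "dx": 0, "dy": 1, "dz": 2.5, "gripper": -1}, {"rx": 0, "ry": 0, "rz": 0, "dx": 0, "dy": 0, "dz": 1, "gripper": -1}, {"rx": 0, "ry": 0, "rz": 0, "dx": 0, "dy": 0, "dz": 0, "gripper": -1}])

```text
clock: 8.98
tcp_pos: [0.5147, -0.0025, 0.1239]
orientation: [0.352, 3.102, 0.124]
contact_force: [-4.6, 3.7, 14.4]
grip_width: 0.007
gripper_force: 90.9
```

>>> step_arm(moves=[{"rx": 0, "ry": 0, "rz": 0, "dx": 0, "dy": 0, "dz": -1.5, "gripper": -1}, {"rx": 0, "ry": 0, "rz": 0, "dx": 0, "dy": 0, "dz": 0, "gripper": 1}, {"rx": 0, "ry": 0, "rz": 0, "dx": 0, "dy": 0, "dz": 0, "gripper": 1}, {"rx": 0, "ry": 0, "rz": 0, "dx": 0, "dy": 0, "dz": 0, "gripper": 1}, {"rx": 0, "ry": 0, "rz": 0, "dx": 0, "dy": 0, "dz": 0, "gripper": 1}, {"rx": 0, "ry": 0, "rz": 0, "dx": 0, "dy": 0, "dz": 0, "gripper": 1}, {"rx": 0, "ry": 0, "rz": 0, "dx": 0, "dy": 0, "dz": -20, "gripper": 1}, {"rx": 0, "ry": 0, "rz": 0, "dx": 0, "dy": 0, "dz": -40, "gripper": 1}, {"rx": 2.3, "ry": 0, "rz": 0, "dx": 0, "dy": 0, "dz": -50, "gripper": 1}, {"rx": 2.3, "ry": 0, "rz": 0, "dx": 0, "dy": -20, "dz": -30, "gripper": 1}])

```text
clock: 10.22
tcp_pos: [0.5073, -0.0314, 0.2651]
orientation: [0.352, 3.112, -0.002]
contact_force: [-0.0, 0.5, 0.2]
grip_width: 0.0856
gripper_force: 0.0
```

```bash
python3 - <<'E'
from h import *
b=r.grab_frame("top");cv2.imwrite("pics/t4.png",b);a=r.grab_frame("scene")[150:270,230:390]
cv2.imwrite("pics/g4.png",np.vstack([cv2.resize(x,(700,299),interpolation=cv2.INTER_CUBIC) for x in(b[190:275,230:429],a[20:88])]))
print(r.get_obs()["joints"].round(2))
E
```

```text
[-0.37  0.18  0.35  1.96 -0.07  1.    1.36]
```

View pics/g4.png

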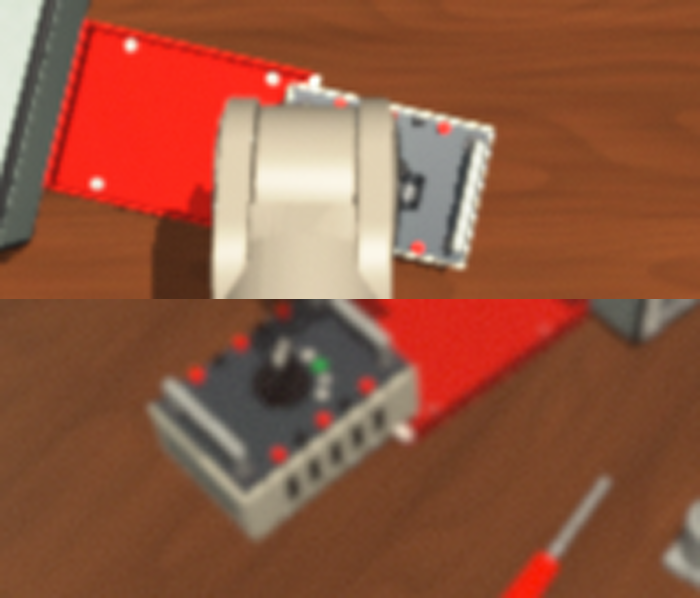

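The box rests on the lip (lip ends seen at (315,82) and (403,432)); the tail top corners are at (493,130) and (463,268) in the upper panel.

```bash
python3 - <<'E'
from h import *
s=700/199
a=np.radians(77)
def tr(w): p=w[:2]-[.5147,.0014];return np.array([p[0]*np.cos(a)+p[1]*np.sin(a),-p[0]*np.sin(a)+p[1]*np.cos(a)]).round(4)
for p in((493,130),(463,268)):
    w=ray("top",((p[0]+.5)/s-.5+230,(p[1]+.5)/s-.5+190),.07);print(w.round(4),tr(w))
print(tr(r.get_obs()["tcp_pos"]))
E
```

```text
[ 0.5393 -0.1772  0.07  ] [-0.1685 -0.0641]
[ 0.4157 -0.1492  0.07  ] [-0.169   0.0626]
[-0.0354 -0.0012]
```

>>> step_arm(moves=[{"rx": 0, "ry": 0, "rz": 0, "dx": 0, "dy": -53, "dz": 0, "gripper": 1}, {"rx": 0, "ry": 0, "rz": 0, "dx": 0, "dy": -53, "dz": 0, "gripper": 1}, {"rx": 0, "ry": 0, "rz": 0, "dx": 0, "dy": -53, "dz": 0, "gripper": 1}, {"rx": 0, "ry": 0, "rz": 0, "dx": 0, "dy": -55, "dz": 0, "gripper": 1}, {"rx": 0, "ry": 0, "rz": 10, "dx": 0, "dy": 0, "dz": 0, "gripper": 1}, {"rx": 0, "ry": 0, "rz": 10, "dx": 0, "dy": 0, "dz": 0, "gripper": 1}, {"rx": 0, "ry": 0, "rz": 10, "dx": 0, "dy": 0, "dz": 0, "gripper": 1}, {"rx": 0, "ry": 0, "rz": 10, "dx": 0, "dy": 0, "dz": 0, "gripper": 1}, {"rx": 0, "ry": 0, "rz": 10, "dx": 0, "dy": 0, "dz": 0, "gripper": 1}, {"rx": 0, "ry": 0, "rz": 10, "dx": 0, "dy": 0, "dz": 0, "gripper": 1}, {"rx": 0, "ry": 0, "rz": 10, "dx": 0, "dy": 0, "dz": 0, "gripper": 1}, {"rx": 0, "ry": 0, "rz": 10, "dx": 0, "dy": 0, "dz": 0, "gripper": 1}, {"rx": 0, "ry": 0, "rz": 10, "dx": 0, "dy": 0, "dz": 0, "gripper": 1}, {"rx": 0, "ry": 10, "rz": 0, "dx": 0, "dy": 0, "dz": 0, "gripper": 1}, {"rx": 0, "ry": 10, "rz": 0, "dx": 0, "dy": 0, "dz": 0, "gripper": 1}, {"rx": 0, "ry": 0, "rz": 0, "dx": 0, "dy": 0, "dz": 0, "gripper": 1}])

```text
clock: 12.32
tcp_pos: [0.4563, -0.2436, 0.2611]
orientation: [-2.278, -1.799, -0.404]
contact_force: [0.0, 0.1, 1.1]
grip_width: 0.0854
gripper_force: 0.0
```

```bash
cat >> h.py <<'E'
a=np.radians(77)
def tr(w): p=np.array(w[:2])-[.5147,.0014];return np.array([p[0]*np.cos(a)+p[1]*np.sin(a),-p[0]*np.sin(a)+p[1]*np.cos(a)]).round(4)
def st():
    from scipy.spatial.transform import Rotation as R
    o=r.get_obs();M=R.from_rotvec(o["orientation"]).as_matrix();T=np.array([[np.cos(a),np.sin(a),0],[-np.sin(a),np.cos(a),0],[0,0,1]])
    print("tray",tr(o["tcp_pos"]),"z",o["tcp_pos"][2].round(4),"F",(T@o["contact_force"]).round(1),"axes in tray\n",(T@M).round(3),"j",o["joints"].round(2))
E
python3 -c "from h import *;st()"
```

```text
tray [-0.2518  0.0018] z 0.2611 F [0.1 0.  1.1] axes in tray
 [[ 0.94  -0.008  0.341]
 [-0.006 -1.    -0.007]
 [ 0.341  0.004 -0.94 ]] j [ 0.02  0.33  0.68  1.9  -0.56  1.2   0.72]
```

>>> step_arm(moves=[{"rx": 0, "ry": 0, "rz": 0, "dx": -17, "dy": 3, "dz": 46.8, "gripper": 1}, {"rx": 0, "ry": 0, "rz": 0, "dx": -17, "dy": 0, "dz": 46.8, "gripper": 1}, {"rx": 0, "ry": 0, "rz": 0, "dx": -17, "dy": 0, "dz": 46.8, "gripper": 1}, {"rx": 0, "ry": 0, "rz": 0, "dx": -17, "dy": 0, "dz": 46.8, "gripper": 1}, {"rx": 0, "ry": 0, "rz": 0, "dx": 12.2, "dy": 0, "dz": 4.4, "gripper": 1}, {"rx": 0, "ry": 0, "rz": 0, "dx": 12.2, "dy": 0, "dz": 4.4, "gripper": 1}, {"rx": 0, "ry": 0, "rz": 0, "dx": 12.2, "dy": 0, "dz": 4.4, "gripper": 1}, {"rx": 0, "ry": 0, "rz": 0, "dx": 12.2, "dy": 0, "dz": 4.4, "gripper": 1}, {"rx": 0, "ry": 0, "rz": 0, "dx": 4.7, "dy": 0, "dz": 1.7, "gripper": 1}, {"rx": 0, "ry": 0, "rz": 0, "dx": 4.7, "dy": 0, "dz": 1.7, "gripper": 1}, {"rx": 0, "ry": 0, "rz": 0, "dx": 4.7, "dy": 0, "dz": 1.7, "gripper": 1}, {"rx": 0, "ry": 0, "rz": 0, "dx": 4.7, "dy": 0, "dz": 1.7, "gripper": 1}, {"rx": 0, "ry": 0, "rz": 0, "dx": 4.7, "dy": 0, "dz": 1.7, "gripper": 1}])

```text
clock: 13.95
tcp_pos: [0.4797, -0.1691, 0.0639]
orientation: [-2.276, -1.808, -0.405]
contact_force: [-0.6, -5.7, 1.9]
grip_width: 0.0855
gripper_force: 2.8
```

```bash
python3 -c "from h import *;st()"
```

```text
tray [-0.174  -0.0043] z 0.0639 F [-5.7 -0.7  1.9] axes in tray
 [[ 0.941 -0.003  0.338]
 [ 0.    -1.    -0.009]
 [ 0.338  0.009 -0.941]] j [ 0.03  0.59  0.49  2.08 -0.88  0.83  0.95]
```

>>> step_arm(moves=[{"rx": 0, "ry": 0, "rz": 0, "dx": 7.5, "dy": 0, "dz": 2.7, "gripper": 1}, {"rx": 0, "ry": 0, "rz": 0, "dx": 7.5, "dy": -1, "dz": 2.7, "gripper": 1}, {"rx": 0, "ry": 0, "rz": 0, "dx": 7.5, "dy": -1, "dz": 2.7, "gripper": 1}, {"rx": 0, "ry": 0, "rz": 0, "dx": 7.5, "dy": 0, "dz": 2.7, "gripper": 1}, {"rx": 0, "ry": 0, "rz": 0, "dx": 7.5, "dy": 0, "dz": 2.7, "gripper": 1}, {"rx": 0, "ry": 0, "rz": 0, "dx": 7.5, "dy": 0, "dz": 2.7, "gripper": 1}, {"rx": 0, "ry": 0, "rz": 0, "dx": 7.5, "dy": 0, "dz": 2.7, "gripper": 1}, {"rx": 0, "ry": 0, "rz": 0, "dx": 7.5, "dy": 0, "dz": 2.7, "gripper": 1}, {"rx": 0, "ry": 0, "rz": 0, "dx": 7.5, "dy": 0, "dz": 2.7, "gripper": 1}, {"rx": 0, "ry": 0, "rz": 0, "dx": 7.5, "dy": 0, "dz": 2.7, "gripper": 1}, {"rx": 0, "ry": 0, "rz": 0, "dx": 7.5, "dy": 0, "dz": 2.7, "gripper": 1}, {"rx": 0, "ry": 0, "rz": 0, "dx": 7.5, "dy": 0, "dz": 2.7, "gripper": 1}, {"rx": 0, "ry": 0, "rz": 0, "dx": 7.5, "dy": 0, "dz": 2.7, "gripper": 1}])

```text
clock: 15.58
tcp_pos: [0.5011, -0.0648, 0.0639]
orientation: [-2.271, -1.808, -0.406]
contact_force: [-1.7, -3.8, -2.1]
grip_width: 0.0855
gripper_force: 1.7
```

```bash
python3 - <<'E'
from h import *
st();b=r.grab_frame("top");a=r.grab_frame("scene")
cv2.imwrite("pics/g5.png",np.vstack([cv2.resize(b[180:275,230:430],(630,299),interpolation=cv2.INTER_CUBIC),cv2.resize(a[150:226,250:410],(630,299),interpolation=cv2.INTER_CUBIC)]))
E
```

```text
tray [-0.0676 -0.0016] z 0.0639 F [-4.1  0.8 -2.1] axes in tray
 [[ 0.94  -0.     0.341]
 [ 0.002 -1.    -0.007]
 [ 0.341  0.007 -0.94 ]] j [-0.14  0.55  0.45  2.13 -0.94  0.74  0.81]
```

View pics/g5.png

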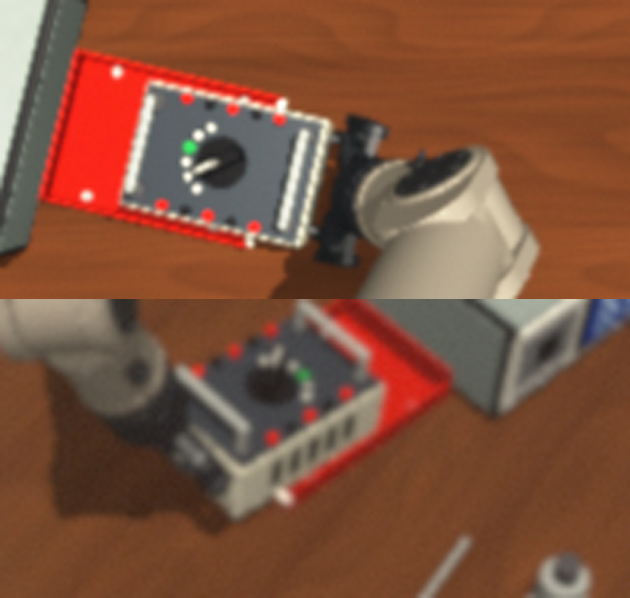

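The box has tipped into the tray, straight between the walls, with its tail (330,120)–(305,243) still outside the lip. I keep pushing.

>>> step_arm(moves=[{"rx": 0, "ry": 0, "rz": 0, "dx": 7.5, "dy": 0, "dz": 2.7, "gripper": 1}, {"rx": 0, "ry": 0, "rz": 0, "dx": 7.5, "dy": 0, "dz": 2.7, "gripper": 1}, {"rx": 0, "ry": 0, "rz": 0, "dx": 7.5, "dy": 0, "dz": 2.7, "gripper": 1}, {"rx": 0, "ry": 0, "rz": 0, "dx": 7.5, "dy": 0, "dz": 2.7, "gripper": 1}, {"rx": 0, "ry": 0, "rz": 0, "dx": 7.5, "dy": 0, "dz": 2.7, "gripper": 1}, {"rx": 0, "ry": 0, "rz": 0, "dx": 7.5, "dy": 0, "dz": 2.7, "gripper": 1}, {"rx": 0, "ry": 0, "rz": 0, "dx": 7.5, "dy": 0, "dz": 2.7, "gripper": 1}, {"rx": 0, "ry": 0, "rz": 0, "dx": 7.5, "dy": 0, "dz": 2.7, "gripper": 1}, {"rx": 0, "ry": 0, "rz": 0, "dx": 3.8, "dy": 0, "dz": 1.4, "gripper": 1}, {"rx": 0, "ry": 0, "rz": 0, "dx": 0, "dy": 0, "dz": 0, "gripper": 1}])

```text
clock: 16.92
tcp_pos: [0.5167, 0.0017, 0.0645]
orientation: [-2.269, -1.808, -0.408]
contact_force: [-0.1, -1.3, -1.3]
grip_width: 0.0854
gripper_force: 0.9
```

```bash
python3 - <<'E'
from h import *
st();b=r.grab_frame("top");a=r.grab_frame("scene")
cv2.imwrite("pics/g6.png",np.vstack([cv2.resize(b[180:275,230:430],(630,299),interpolation=cv2.INTER_CUBIC),cv2.resize(a[140:216,270:430],(630,299),interpolation=cv2.INTER_CUBIC)]))
E
```

```text
tray [ 0.0007 -0.0018] z 0.0645 F [-1.3 -0.2 -1.3] axes in tray
 [[ 0.939  0.001  0.343]
 [ 0.003 -1.    -0.007]
 [ 0.343  0.007 -0.939]] j [-0.26  0.55  0.42  2.14 -0.97  0.7   0.7 ]
```

View pics/g6.png

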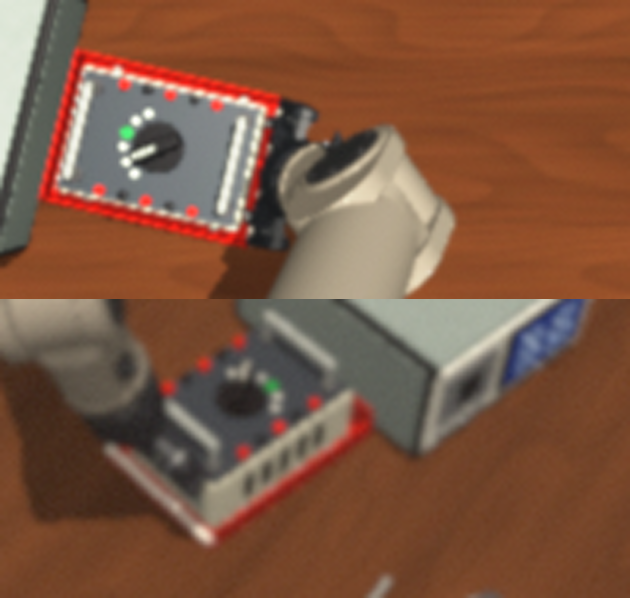

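The box lies inside the tray, with the full lip visible in front of its tail (scene panel (110,450)–(210,540)). I'll retreat, straighten the tool and turn it to the selector's bar angle.

>>> step_arm(moves=[{"rx": 0, "ry": 0, "rz": 0, "dx": -9.4, "dy": 0, "dz": -3.4, "gripper": 1}, {"rx": 0, "ry": 0, "rz": 0, "dx": -23.5, "dy": 0, "dz": -8.5, "gripper": 1}, {"rx": 0, "ry": 0, "rz": 0, "dx": -37.6, "dy": 0, "dz": -13.6, "gripper": 1}, {"rx": 0, "ry": 0, "rz": 0, "dx": 17, "dy": 0, "dz": -47, "gripper": 0.2}, {"rx": 0, "ry": 0, "rz": 0, "dx": 17, "dy": 0, "dz": -47, "gripper": 0.2}, {"rx": 0, "ry": 0, "rz": 0, "dx": 17, "dy": 0, "dz": -47, "gripper": 0.2}, {"rx": 0, "ry": -10, "rz": 0, "dx": 0, "dy": 0, "dz": 0, "gripper": 0.2}, {"rx": 0, "ry": -10, "rz": 0, "dx": 0, "dy": 0, "dz": 0, "gripper": 0.2}, {"rx": 0, "ry": 0, "rz": -9, "dx": 0, "dy": 0, "dz": 0, "gripper": 0.2}, {"rx": 0, "ry": 0, "rz": -9, "dx": 0, "dy": 0, "dz": 0, "gripper": 0.2}, {"rx": 0, "ry": 0, "rz": -9, "dx": 0, "dy": 0, "dz": 0, "gripper": 0.2}, {"rx": 0, "ry": 0, "rz": -9, "dx": 0, "dy": 0, "dz": 0, "gripper": 0.2}, {"rx": 0, "ry": 0, "rz": 0, "dx": 0, "dy": 0, "dz": 0, "gripper": 0.2}])

```text
clock: 18.65
tcp_pos: [0.4982, -0.0724, 0.2142]
orientation: [1.733, 2.613, 0.004]
contact_force: [0.3, 0.4, -0.3]
grip_width: 0.0511
gripper_force: 0.0
```

```bash
python3 - <<'E'
from h import *
st();b=r.grab_frame("top");cv2.imwrite("pics/t7.png",b);cv2.imwrite("pics/s7.png",r.grab_frame("scene"))
print("grip",r.get_obs()["grip_width"])
# terminals (red dots on panel): 3 per side -> their mean is the panel centre; green dot; pointer
g=cv2.moments(mask(b,(50,80,80),(75,255,255))[190:270,230:330]);G=(g["m10"]/g["m00"]+230,g["m01"]/g["m00"]+190)
c=b[185:260,235:330];B=cv2.resize(c,None,fx=6,fy=6,interpolation=cv2.INTER_CUBIC)
up=lambda x,y:((x+.5)/6-.5+235,(y+.5)/6-.5+185)
case=mask(B,(0,0,0),(179,110,255));case=cv2.morphologyEx(case,cv2.MORPH_OPEN,np.ones((19,19)))
k=min((k for k in cv2.findContours(case,cv2.RETR_EXTERNAL,cv2.CHAIN_APPROX_NONE)[0] if cv2.contourArea(k)>20000),key=lambda k:abs(cv2.minAreaRect(k)[1][0]*cv2.minAreaRect(k)[1][1]-94000))
q=[ray("top",up(*p),.073) for p in cv2.boxPoints(cv2.minAreaRect(k))];C=np.mean(q,0)
print("corners tray",[tr(p).tolist() for p in q],"centre",C.round(4),tr(C))
print("green",G,tr(ray("top",G,.074)))
dark=mask(B,(0,0,0),(179,120,75));dark=cv2.morphologyEx(dark,cv2.MORPH_OPEN,np.ones((15,15)))
for k in cv2.findContours(dark,cv2.RETR_EXTERNAL,cv2.CHAIN_APPROX_NONE)[0]:
    if cv2.contourArea(k)>3000:
        (x,y),R=cv2.minEnclosingCircle(k);print("dark",cv2.contourArea(k),tr(ray("top",up(x,y),.085)),R/6)
w=mask(B,(0,0,170),(179,60,255))
for k in cv2.findContours(w,cv2.RETR_EXTERNAL,cv2.CHAIN_APPROX_NONE)[0]:
    if 60<cv2.contourArea(k)<1500:
        (x,y),s,an=cv2.minAreaRect(k);P=tr(ray("top",up(x,y),.074));print("white",P,np.array(s).round(0),round(an),cv2.contourArea(k))
E
```

```text
tray [-0.0756 -0.0005] z 0.2142 F [ 0.4 -0.2 -0.3] axes in tray
 [[ 0.81   0.586  0.   ]
 [ 0.586 -0.81  -0.007]
 [-0.004  0.006 -1.   ]] j [-0.48  0.26  0.59  2.04 -0.19  0.89  0.61]
grip 0.051149866584444474
corners tray [[0.2036, 0.0665], [0.2053, -0.0691], [0.011, -0.0689], [0.0108, 0.066]] centre [0.5402 0.106  0.073 ] [ 0.1077 -0.0014]
green (270.0, 221.78947368421052) [ 0.1443 -0.0079]
dark 5155.0 [ 0.1088 -0.0002] 7.816749572753906
white [0.0836 0.061 ] [56.  7.] 11 201.5
white [0.166  0.0615] [16.  8.] 0 64.0
white [0.1767 0.0612] [18.  6.] 30 63.5
white [0.1277 0.0302] [22. 22.] 45 384.0
white [0.1286 0.0127] [21. 70.] 63 877.0
white [0.1456 0.0058] [22. 21.] 63 366.0
white [ 0.1336 -0.0266] [22. 52.] 60 821.5
white [ 0.0857 -0.0611] [72. 14.] 14 413.0
white [ 0.1223 -0.0616] [47. 11.] 13 209.5
white [ 0.1469 -0.0612] [37. 11.] 13 181.5
white [ 0.1834 -0.0615] [73. 19.] 3 504.0
```

The measurement shows the box flat and centred in the tray (tail about 11 mm past the lip's middle). The pointer is at the second dot, so it needs two clicks. Moving over the selector.

>>> step_arm(grip_force=30, moves=[{"rx": 0, "ry": 0, "rz": 0, "dx": 37, "dy": 27, "dz": 0, "gripper": 0.2}, {"rx": 0, "ry": 0, "rz": 0, "dx": 37, "dy": 27, "dz": 0, "gripper": 0.2}, {"rx": 0, "ry": 0, "rz": 0, "dx": 37, "dy": 27, "dz": 0, "gripper": 0.2}, {"rx": 0, "ry": 0, "rz": 0, "dx": 37.6, "dy": 27.1, "dz": 0, "gripper": 0.2}, {"rx": 0, "ry": 0, "rz": 0, "dx": 0, "dy": 0, "dz": 30, "gripper": 0.2}, {"rx": 0, "ry": 0, "rz": 0, "dx": 0, "dy": 0, "dz": 20, "gripper": 0.2}, {"rx": 0, "ry": 0, "rz": 0, "dx": 0, "dy": 0, "dz": 0, "gripper": 0.2}])

```text
clock: 19.62
tcp_pos: [0.5391, 0.1066, 0.1627]
orientation: [1.734, 2.614, -0.001]
contact_force: [-0.4, 0.4, -0.2]
grip_width: 0.0513
gripper_force: 0.0
```

```bash
python3 -c "from h import *;st()"
```

```text
tray [ 1.08e-01 -1.00e-04] z 0.1627 F [ 0.3  0.5 -0.2] axes in tray
 [[ 0.81   0.586 -0.002]
 [ 0.586 -0.81  -0.004]
 [-0.004  0.002 -1.   ]] j [-0.7   0.41  0.49  1.97 -0.25  0.82  0.33]
```

>>> step_arm(moves=[{"rx": 0, "ry": 0, "rz": 0, "dx": 0, "dy": 0, "dz": 25, "gripper": 0.2}, {"rx": 0, "ry": 0, "rz": 0, "dx": 0, "dy": 0, "dz": 20, "gripper": 0.2}, {"rx": 0, "ry": 0, "rz": 0, "dx": 0, "dy": 0, "dz": 14, "gripper": 0.2}, {"rx": 0, "ry": 0, "rz": 0, "dx": 0, "dy": 0, "dz": 0, "gripper": 0.2}, {"rx": 0, "ry": 0, "rz": 0, "dx": 0, "dy": 0, "dz": 0, "gripper": -1}, {"rx": 0, "ry": 0, "rz": 0, "dx": 0, "dy": 0, "dz": 0, "gripper": -1}, {"rx": 0, "ry": 0, "rz": 0, "dx": 0, "dy": 0, "dz": 0, "gripper": -1}, {"rx": 0, "ry": 0, "rz": 0, "dx": 0, "dy": 0, "dz": 0, "gripper": -1}, {"rx": 0, "ry": 0, "rz": 0, "dx": 0, "dy": 0, "dz": 0, "gripper": -1}])

```text
clock: 20.75
tcp_pos: [0.5404, 0.1065, 0.1058]
orientation: [1.731, 2.614, 0.004]
contact_force: [-3.5, -1.8, 5.7]
grip_width: 0.0131
gripper_force: 31.8
```

```bash
python3 -c "from h import *;st()
print(r.get_obs()['moment'])"
```

```text
tray [ 0.1082 -0.0014] z 0.1058 F [-2.5  3.   5.7] axes in tray
 [[ 0.809  0.588 -0.   ]
 [ 0.588 -0.809 -0.007]
 [-0.004  0.005 -1.   ]] j [-0.65  0.5   0.44  2.   -0.32  0.7   0.38]
[-0.25147054  0.68816694 -0.04953372]
```

>>> step_arm(moves=[{"rx": 0, "ry": 0, "rz": 4, "dx": 0, "dy": 0, "dz": 0, "gripper": -1}, {"rx": 0, "ry": 0, "rz": 4, "dx": 0, "dy": 0, "dz": 0, "gripper": -1}, {"rx": 0, "ry": 0, "rz": 4, "dx": 0, "dy": 0, "dz": 0, "gripper": -1}, {"rx": 0, "ry": 0, "rz": 4, "dx": 0, "dy": 0, "dz": 0, "gripper": -1}, {"rx": 0, "ry": 0, "rz": 4, "dx": 0, "dy": 0, "dz": 0, "gripper": -1}, {"rx": 0, "ry": 0, "rz": 4, "dx": 0, "dy": 0, "dz": 0, "gripper": -1}, {"rx": 0, "ry": 0, "rz": 0, "dx": 0, "dy": 0, "dz": 0, "gripper": -1}])

```text
clock: 21.62
tcp_pos: [0.5402, 0.1065, 0.1058]
orientation: [2.238, 2.197, 0.005]
contact_force: [-3.3, -1.1, 6.0]
grip_width: 0.0136
gripper_force: 32.1
```

```bash
python3 -c "from h import *;st()
print(r.get_obs()['moment'])"
```

```text
tray [ 0.1081 -0.0012] z 0.1058 F [-1.8  3.   6. ] axes in tray
 [[ 0.978  0.207 -0.   ]
 [ 0.207 -0.978 -0.006]
 [-0.002  0.006 -1.   ]] j [-0.74  0.52  0.55  2.01 -0.4   0.72  0.05]
[-0.25977149  0.8574056   0.01554908]
```

>>> step_arm(moves=[{"rx": 0, "ry": 0, "rz": 4, "dx": 0, "dy": 0, "dz": 0, "gripper": -1}, {"rx": 0, "ry": 0, "rz": 4, "dx": 0, "dy": 0, "dz": 0, "gripper": -1}, {"rx": 0, "ry": 0, "rz": 4, "dx": 0, "dy": 0, "dz": 0, "gripper": -1}, {"rx": 0, "ry": 0, "rz": 4, "dx": 0, "dy": 0, "dz": 0, "gripper": -1}, {"rx": 0, "ry": 0, "rz": 4, "dx": 0, "dy": 0, "dz": 0, "gripper": -1}, {"rx": 0, "ry": 0, "rz": 4, "dx": 0, "dy": 0, "dz": 0, "gripper": -1}, {"rx": 0, "ry": 0, "rz": 0, "dx": 0, "dy": 0, "dz": 0, "gripper": -1}])

```text
clock: 22.5
tcp_pos: [0.54, 0.1065, 0.1058]
orientation: [2.647, 1.684, 0.006]
contact_force: [-3.9, -1.4, 6.8]
grip_width: 0.0135
gripper_force: 32.2
```

```bash
python3 -c "from h import *;st()
print(r.get_obs()['moment'])"
```

```text
tray [ 0.1081 -0.001 ] z 0.1058 F [-2.3  3.4  6.8] axes in tray
 [[ 0.978 -0.209 -0.   ]
 [-0.209 -0.978 -0.006]
 [ 0.001  0.006 -1.   ]] j [-0.82  0.55  0.67  2.01 -0.5   0.74 -0.28]
[-0.28498513  1.01448609 -0.02853365]
```

>>> step_arm(moves=[{"rx": 0, "ry": 0, "rz": 0, "dx": 0, "dy": 0, "dz": 0, "gripper": 0.1}, {"rx": 0, "ry": 0, "rz": 0, "dx": 0, "dy": 0, "dz": 0, "gripper": 0.1}, {"rx": 0, "ry": 0, "rz": 0, "dx": 0, "dy": 0, "dz": 0, "gripper": 0.1}, {"rx": 0, "ry": 0, "rz": 0, "dx": 0, "dy": 0, "dz": -20, "gripper": 0.1}, {"rx": 0, "ry": 0, "rz": 0, "dx": 0, "dy": 0, "dz": -40, "gripper": 0.1}, {"rx": 0, "ry": 0, "rz": 0, "dx": 0, "dy": 0, "dz": -50, "gripper": 0.1}, {"rx": 0, "ry": 0, "rz": 0, "dx": -50, "dy": 0, "dz": 0, "gripper": 0.1}, {"rx": 0, "ry": 0, "rz": 0, "dx": -50, "dy": 0, "dz": 0, "gripper": 0.1}, {"rx": 0, "ry": 0, "rz": 0, "dx": -50, "dy": 0, "dz": 0, "gripper": 0.1}, {"rx": 0, "ry": 0, "rz": 0, "dx": -50, "dy": 0, "dz": 0, "gripper": 0.1}, {"rx": 0, "ry": 0, "rz": 0, "dx": 0, "dy": 0, "dz": 0, "gripper": 0.1}])

```text
clock: 23.88
tcp_pos: [0.4537, -0.0779, 0.2159]
orientation: [2.652, 1.676, 0.01]
contact_force: [0.0, 1.2, 0.3]
grip_width: 0.0472
gripper_force: 0.0
```

```bash
python3 - <<'E'
from h import *
st();b=r.grab_frame("top");a=r.grab_frame("scene")
cv2.imwrite("pics/g8.png",np.vstack([cv2.resize(b[180:275,230:430],(630,299),interpolation=cv2.INTER_CUBIC),cv2.resize(a[140:216,270:430],(630,299),interpolation=cv2.INTER_CUBIC)]))
E
```

```text
tray [-0.091   0.0416] z 0.2159 F [1.2 0.2 0.3] axes in tray
 [[ 0.977 -0.215  0.001]
 [-0.215 -0.977 -0.008]
 [ 0.003  0.007 -1.   ]] j [-0.75  0.22  0.91  2.14 -0.23  0.87 -0.15]
```

View pics/g8.png

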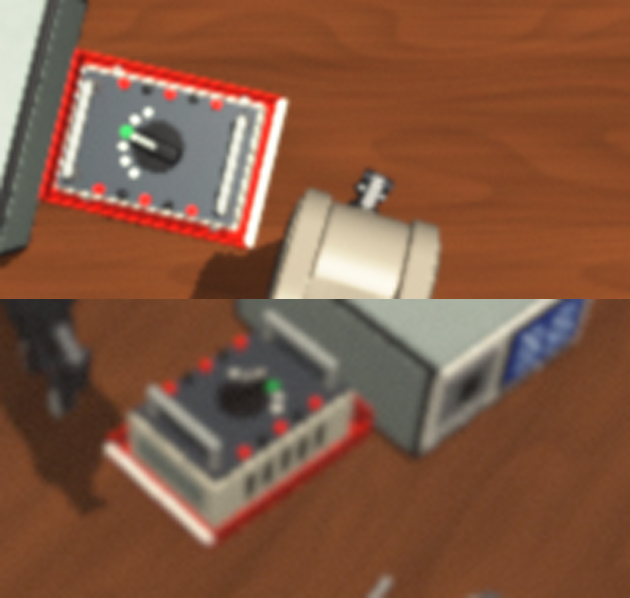

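The box lies flat inside the tray with the lip clear of its tail, and the pointer (155,147)→(127,132) aims at the green dot. The arm is clear, so I hand in.

```bash
python3 -c "from bench import r;print(r.hand_in())"
```

```text
the job is handed in; nothing more can be done
None
```

The switch box lies flat in the tray, the channel selector points at the green mark (two clicks clockwise from the second position), and the job was handed in at about 24 s on the robot's clock; no verdict was returned.

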